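# Hang up the tube basket, then hold the sample rack in the corner of the rack reader

## Task

The blood tubes have been racked and are to be read in: first take the empty wire basket off the rack reader and hang it by its handle on the hook of the stand, letting it go there. Then, keeping the tube rack upright, set it on the reader's bed with its long side along the long stop and push it fully home into the corner, flat on the bed and flush against both stops at once; the sprung pins in the stops would push it out again, so finish while holding it pressed against both and do not let go. Leave the glove box, the bottle and the hand scanner where they are.

Things in the scene. Friction and masses are not known exactly. Their poses are not given: they have to be found in the camera images.
- reader: rack reader: low grey box with a black flat top (the bed, level) and an L of two aluminium stops along its far and left edges, 220 (x) x 230 (y) x 60 mm, fixed to the table but its place and yaw differ each time. Origin: centre of its underside; z up; the bed is at z = 60 mm. Bed, stops and pins are smooth glass and polished metal on which the plastic rack slides easily (friction about 0.25). The basket stands on the bed at first.
- corner (a point): the inner corner of the reader where the two stops' faces meet, at bed level: reader frame (55, 85, 60) mm, same axes as the reader. The bed lies towards its -x and -y: it runs from there 165 mm to -x and 200 mm to -y. A rack fully home has its centre 24 mm to -x and 62 mm to -y of this point.
- long_stop: aluminium bar 18 mm high and 14 mm thick along reader y, its face (looking to reader -x) in the plane x = 0 of the corner, from y = -124 to -8 mm from the corner. Origin: middle of the face at bed level. Rigid.
- short_stop: aluminium bar 18 mm high and 14 mm thick along reader x, its face (looking to reader -y) in the plane y = 0 of the corner, from x = -48 to 0 mm from the corner. Origin: middle of the face at bed level. Rigid.
- long_pin (a joint): round-nosed sprung steel pin, 8 mm thick, in the long stop, 62 mm from the corner (opposite the middle of a rack that is home), 10 mm above the bed. 0 m: standing 4 mm proud of the stop's face; 0.004 m: pressed flush (it can go 2.5 mm deeper). It takes 1.3 N to start it and about 3 N to press it flush.
- short_pin (a joint): the like pin in the middle of the short stop, 24 mm from the corner, 10 mm above the bed: 0 m standing 4 mm proud, 0.004 m flush; 1.3 N to start, about 3 N flush.
- rack: white plastic tube rack, a block 48 (x) x 124 (y) x 66 mm high, with flat sides, standing on the table; two rows of six holes with nine tubes held fast in it, whose lavender caps reach 85 mm above its underside. About 260 g (+-25 %). Grip it across the 48 mm, its sides are flat and clear over the whole height (on the bed, the stops reach up to 18 mm along two of them). Origin: centre of its underside, z up, y along its length. It is the same either way round.
- basket: empty steel wire basket 80 (x) x 120 (y) mm, 55 mm high to the rim, with a stiff upright handle: two wires rise from the middles of the two short sides (y = +-57 mm) to a level round bar along y, 140 mm above the underside. About 200 g (+-25 %). Origin: centre of its underside, z up.
- handle_bar (a point): centre of the basket's handle bar (140 mm above the underside): black plastic sleeve, 9 mm thick, 100 mm long along basket y; 80 mm of free height between bar and rim.
- hook_stand: hook stand, fixed; its place and yaw differ each time: a dark disc foot 140 mm across with an upright 14 mm chrome post about 228 mm high in its middle; from the post's top an 8 mm round bar arm runs towards the stand's -x (roughly to the robot) and ends in an upturned J hook. Origin: centre of the foot's underside.
- hook_seat (a point): lowest part of the hook's hollow, top of its 8 mm bar, 82.5 mm to the stand's -x of the post and 215 mm above the table. The hollow is flat for 15 mm along the stand's x. The upturned tip stands 24 mm farther to -x and its top is 24 mm higher than the seat; towards the post the arm rises to 16 mm above the seat. Axes as the stand's.
- glove_box: bystander: carton of gloves 120 x 240 x 75 mm, white and pale blue. Origin: centre of its underside.
- wash_bottle: bystander: white plastic bottle with a nozzle, 60 mm across, 168 mm high. Origin: centre of its underside.
- code_scanner: bystander: black hand-held code scanner lying down, about 175 x 62 x 50 mm. Origin: under its handle, x towards its head.
Not all that is in view belongs to the job. There is more than one size of the basket; the one meant has the size given above. There is more than one size of the hook_stand; the job needs the larger.

How it is judged:
By the outcome, as a careful person would: the job done as asked, in the order asked, and still so for the second after the job is handed in, while the arm keeps its last pose, push and grip.
It also fails if it takes over 67 s, if anything falls off the work surface, if the arm or the gripper's body presses on something with over 40 N, if the wrist force passes 120 N, or if a joint passes its speed limit or range.

## Robot

A 6-joint arm with a two-finger parallel gripper is mounted at the origin on the work surface. World frame = base frame: x ahead of the robot, y to its left, z up, the work surface at z = 0. Lengths are in mm, angles in rad, forces in N, time in s.
With the tool pointing down it reaches from about 275 to 825 mm from the base axis. Payload 5.2 kg.
Tool frame: the origin (TCP) lies between the finger pads; the fingertips stand 11 mm ahead of it and the grasp point (between the pads) lies 8 mm behind it; z points along the fingers, y is the line along which they close (so a half turn about z gives the same grasp; the last joint's range is limited). The gripper opens to 93 mm and grips with 3 to 60 N. Pads are 15 mm wide; open, the fingers measure 128 mm over their backs; the gripper's body (75 mm by 188 mm) begins 65 mm behind the grasp point.
Start: joints at [-0.203, 0.259, 1.535, -0, 1.348, -0.203], TCP at [550.005, 0.023, 229.653] pointing down, gripper open.
Joint ranges: [-3.14, 3.14], [-0.91, 2.08], [0.19, 2.58], [-1.22, 4.36], [0.22, 2.71], [-3.12, 3.12]. Speed limits (rad/s): [2.57, 2.57, 3.14, 3.14, 3.14, 3.14].

## Interface

Orientations are given as [roll, pitch, yaw] about the fixed x, y, z axes, in that order (R = Rz(yaw) Ry(pitch) Rx(roll)).
In Python, from rig import sensors, imaging, workorder gives the robot as it stands.
- The arm moves only by the shell command python3 -m crank 'ROWS'. ROWS is JSON, a list of rows, each an object with "angular": the turn, a rotation vector about the world's x, y, z in units of 45 degrees (1.0 is 45 degrees), a list of three; "translation": the shift along the world's x, y, z in units of 1000 mm (1.0 is 1000 mm), a list of three; "fingers": the opening, from 0 (shut) to 1 (fully open). In form: [{"angular": [wx, wy, wz], "translation": [dx, dy, dz], "fingers": fingers}, ...]. A call has 1 to 12 rows; each row shifts and turns the commanded pose from where the row before left it; what a row does not reach is not made up. A row lasts 1/10 s, in which the tool goes at most 50 mm and 8.59 degrees, less where a joint would pass 70% of its speed; a pose out of reach is approached as far as the arm can. A call with a number of a shift or a turn outside -1 to 1 is refused whole. A call with a gripper value outside its range is refused whole. The fingers move at their own pace and stop on an object; the grip force is fixed at half the most. Time passes only in rows, so rows that do not move let the fingers close. It gives the time, the measured TCP pose, the force, the opening and the grip force at its end, in the units of the state.
- sensors.sense(): the state, without advancing time (a new reading comes with each control period).
- imaging.capture(name): name is "scene" or "side" or "wrist"; returns the picture (384x512x3 uint8, red, green, blue); there is no depth.
- imaging.camera_params(name): a dict with "fov_y" (degrees; the focal length in pixels is half the picture's height over the tangent of half this angle, whatever the lens; pixels are square), "cx", "cy" (the principal point, pixels), "eye" and "orientation" of the camera in the world; the wrist camera has in their place "hand_eye" (4x4, takes a point from camera to tool coordinates, whose origin is the TCP and whose axes are the flange's). Camera axes: x right, y down, z forward; pixel columns grow to the right and rows downward; lengths in mm; the calibration is good to about 2 mm. A picture is of the moment at which its call begins: read the wrist's pose just before it. camera_params takes no time and is no camera call.
- workorder.hand_in(): hands the job in; it is judged then, once.
The state is a dict: "time_s": time; "joint_positions": joint angles; "joint_velocities": joint speeds; "joint_torque": joint torques, N m; "eef_pos": TCP position; "tool_rot": TCP orientation; "force": force on the tool from outside, world axes, zero at the start; "wrist_torque": the same for the moment, N m; "gripper_width": finger opening in mm; "grasp_force": force on a finger pad.
Only numpy, scipy, OpenCV 4.12 (cv2) and the standard library are available. Lean on these libraries where they do the work, as an engineer would, in place of code of your own. Each camera call takes 0.05 s, during which the arm holds its last target. There are 200 camera calls.

## Working session

There is one attempt and no reset: what is moved stays moved. The work goes in short steps, Python scripts to look and compute and a shell command to move; the robot and the scene stay as the last step left them, time stands still between calls to the robot, and variables do not carry over. Pictures are saved under pics/ and viewed, at most 10 in all, crops included, and the job is handed in when it is done.

```bash
ls; mkdir -p pics
cat > h.py <<'E'
import numpy as np, cv2
from scipy.spatial.transform import Rotation as R
from rig import sensors, imaging, workorder
def snap(n,f):
    im=imaging.capture(n); cv2.imwrite('pics/'+f,cv2.cvtColor(im,cv2.COLOR_RGB2BGR)); return im
E
python3 - <<'E'
from h import *
print(sensors.sense())
for n in ['scene','side','wrist']: print(n,imaging.camera_params(n))
a=snap('scene','s0.png');b=snap('side','d0.png')
E
```

```text
pics
{'time_s': 0.0, 'joint_positions': array([-2.02778901e-01,  2.59366614e-01,  1.53606634e+00,  1.10451789e-05,
        1.34800022e+00, -2.02807542e-01]), 'joint_velocities': array([ 0.00064357,  0.00103709, -0.00014048, -0.00016005, -0.00085088,
        0.00035408]), 'joint_torque': array([ 2.41929010e-04, -4.37298238e+01, -2.84004611e+01,  7.19661056e-02,
        4.11791797e-02, -1.14769305e-04]), 'eef_pos': array([5.49479241e+02, 1.46065028e-01, 2.28811706e+02]), 'tool_rot': array([-3.13979203e+00, -3.81264058e-04,  1.57082217e+00]), 'force': array([ 0.75162544,  0.89614691, -0.19408959]), 'wrist_torque': array([ 0.01782346, -0.01442528,  0.05590714]), 'grasp_force': 0.0, 'gripper_width': 93.08092743339886}
scene {'fov_y': 54.7365641138479, 'cx': 255.63858643318014, 'cy': 185.8199958529875, 'eye': array([1190.72252954, -169.2531943 , 1020.41975536]), 'orientation': array([-2.47938229e+00,  2.11789998e-03,  1.23434915e+00])}
side {'fov_y': 50.64859847050262, 'cx': 263.4461038466329, 'cy': 192.99850215626694, 'eye': array([ 347.54589803, 1000.26127465,  922.76476133]), 'orientation': array([-2.25589423, -0.01670724, -2.96567776])}
wrist {'fov_y': 61.81761420210032, 'cx': 259.49282875614995, 'cy': 192.01795825032667, 'hand_eye': array([[ 1.97598060e-04, -9.58877844e-01, -2.83819029e-01,
         7.94199937e+01],
       [ 9.99999970e-01,  2.30252198e-04, -8.16917645e-05,
         3.84150171e-01],
       [ 1.43682378e-04, -2.83819004e-01,  9.58877861e-01,
        -1.56310496e+02],
       [ 0.00000000e+00,  0.00000000e+00,  0.00000000e+00,
         1.00000000e+00]])}
```

View pics/s0.png

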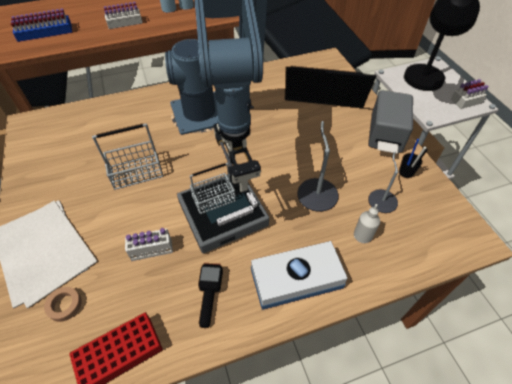

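View pics/d0.png

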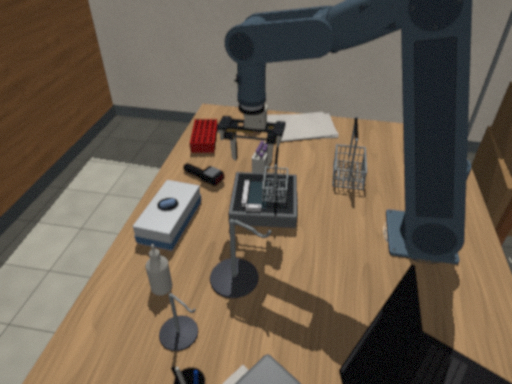

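Scene view: target basket on the reader at about (213,195), and a larger decoy basket at (130,160). The large hook stand has its foot at (318,195), with a smaller stand at (383,202). The rack is at (148,243), the scanner at (210,290), the glove box at (298,272) and the bottle at (367,228). Next: a close crop and rough positions.

```bash
cat >> h.py <<'E'
def cam(n, st=None):
    p=imaging.camera_params(n); f=192/np.tan(np.radians(p['fov_y']/2))
    K=np.array([[f,0,p['cx']],[0,f,p['cy']],[0,0,1]])
    if n=='wrist':
        st=st or sensors.sense(); H=np.eye(4); H[:3,:3]=R.from_euler('xyz',st['tool_rot']).as_matrix(); H[:3,3]=st['eef_pos']
        T=H@p['hand_eye']; return K,T[:3,:3],T[:3,3]
    return K,R.from_euler('xyz',p['orientation']).as_matrix(),np.array(p['eye'])
def onz(c,uv,z):
    K,Rm,e=c; uv=np.atleast_2d(np.array(uv,float)); d=(Rm@np.linalg.inv(K)@np.c_[uv,np.ones(len(uv))].T).T
    return e+d*((z-e[2])/d[:,2])[:,None]
def tri(c1,p1,c2,p2):
    A=[];b=[]
    for c,p in((c1,p1),(c2,p2)):
        d=c[1]@np.linalg.inv(c[0])@np.r_[p,1]; d/=np.linalg.norm(d); P=np.eye(3)-np.outer(d,d); A.append(P);b.append(P@c[2])
    x=np.linalg.lstsq(np.vstack(A),np.hstack(b),rcond=None)[0]
    return x,[np.linalg.norm(A[i]@x-b[i]) for i in(0,1)]
def proj(c,X):
    q=c[0]@(c[1].T@(np.atleast_2d(X)-c[2]).T); return (q[:2]/q[2]).T
E
python3 - <<'E'
from h import *
s=cam('scene');d=cam('side')
print('foot',onz(s,[[318,195],[297,195],[340,195],[383,202]],2).round(),onz(d,[[234,278],[179,333]],2).round())
print('rack top',onz(s,[[148,240]],85).round(), onz(d,[[261,150]],85).round())
print('base check',proj(s,[[0,0,0]]),proj(d,[[0,0,0]]))
print('tcp',proj(s,sensors.sense()['eef_pos']))
a=cv2.imread('pics/s0.png')[140:260,110:350]; b=cv2.imread('pics/d0.png')[130:310,190:310]
cv2.imwrite('pics/c1.png',cv2.resize(a,None,fx=3.3,fy=3.3,interpolation=3))
cv2.imwrite('pics/c2.png',cv2.resize(b,None,fx=3.3,fy=3.3,interpolation=3))
E
```

```text
foot [[549. 279.   2.]
 [525. 211.   2.]
 [574. 349.   2.]
 [648. 472.   2.]] [[545. 281.   2.]
 [641. 477.   2.]]
rack top [[ 585. -287.   85.]] [[ 567. -261.   85.]]
base check [[199.61715041 112.4549365 ]] [[419.47066128 235.43883223]]
tcp [[237.60228595 173.33925222]]
```

View pics/c1.png

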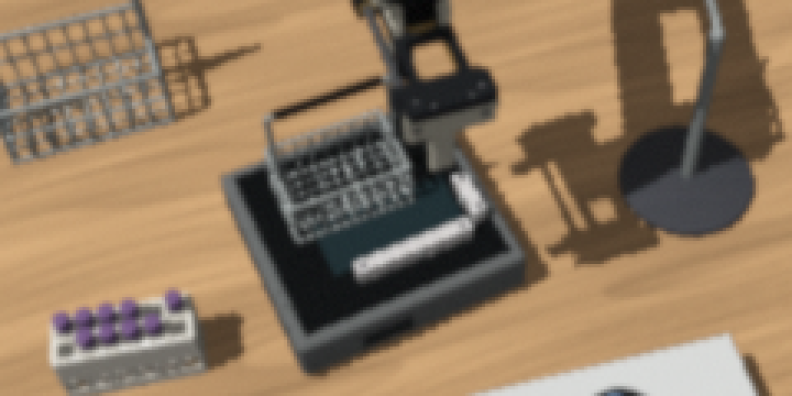

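View pics/c2.png

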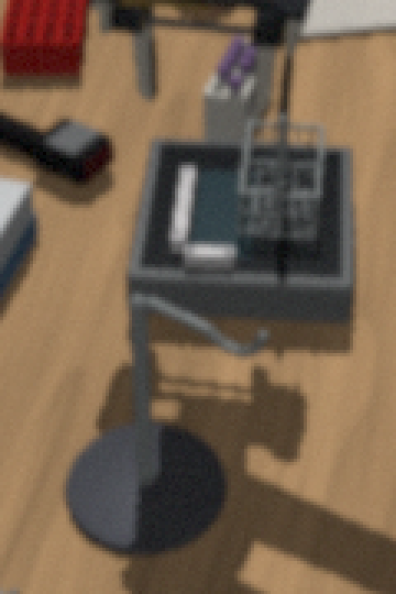

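The crops confirm the choice: the basket with its black handle bar stands on the reader's bed, with the bar from about (193,174) to beyond (227,164) in the scene view. The stops run along the reader's +x and +y edges. In the side view the large stand's hook tip is at about (270,231) and its hollow at (263,236).

Run:
```python
from h import *
s=cam('scene');d=cam('side')
C=lambda p:np.array(p)/3.3+[110,140]
D=lambda p:np.array(p)/3.3+[190,130]
b=onz(s,C([[275,112],[385,80]]),200);v=b[1]-b[0];print('bar',b.round(),np.degrees(np.arctan2(v[1],v[0])),np.linalg.norm(v))
print('side bar ends',onz(d,D([[285,130],[290,30]]),200).round())
q=onz(s,C([[225,178],[305,345],[525,255]]),60);print('reader top corners',q.round(),[np.linalg.norm(q[1]-q[0]),np.linalg.norm(q[2]-q[1])])
q2=onz(d,D([[155,143],[133,275],[353,278],[352,150]]),60);print('side',q2.round())
for q_ in ([q[1]-q[0]],[q2[0]-q2[1]],[q2[1]-q2[2]]): print(np.degrees(np.arctan2(q_[0][1],q_[0][0])))
print('hook: foot',onz(d,D([[147,488]]),2).round(),'top',onz(d,D([[140,300]]),231).round(),'seat',onz(d,D([[242,347]]),215).round(),'tip',onz(d,D([[265,333]]),239).round())
print('rack',onz(s,C([[50,340],[197,325],[205,362],[63,388]]),[66]).round())
```

```text
bar [[ 486. -115.  200.]
 [ 482.  -13.  200.]] 92.116391268572 101.14019040743065
side bar ends [[ 472.    8.  200.]
 [ 493. -165.  200.]]
reader top corners [[ 432. -171.   60.]
 [ 637. -143.   60.]
 [ 613.   75.   60.]] [np.float64(207.43901142840718), np.float64(218.52396033470058)]
side [[ 630. -133.   60.]
 [ 603.   78.   60.]
 [ 395.   42.   60.]
 [ 419. -162.   60.]]
7.858491491885673
-82.6995576114915
9.97358529837934
hook: foot [[544. 281.   2.]] top [[541. 287. 231.]] seat [[459. 306. 215.]] tip [[442. 312. 239.]]
rack [[ 561. -354.   66.]
 [ 589. -229.   66.]
 [ 628. -229.   66.]
 [ 612. -349.   66.]]
```

```bash
python3 -m crank '[{"angular":[0,0,0],"translation":[-0.015,-0.01,0.04],"fingers":1},{"angular":[0,0,0],"translation":[-0.015,-0.01,0.03],"fingers":1},{"angular":[0,0,0],"translation":[0,0,0],"fingers":1},{"angular":[0,0,0],"translation":[0,0,0],"fingers":1}]'
python3 - <<'E'
from h import *
snap('wrist','w1.png'); snap('scene','s1.png');snap('side','d1.png')
c=cam('wrist'); print(proj(c,[[486,-115,200],[482,-13,200]]))
E
```

```text
time_s: 0.5
eef_pos: [520.0, -20.1, 299.9]
tool_rot: [3.14, 0.0, 1.57]
force: [-0.1, 0.8, -0.5]
gripper_width: 93.1
grasp_force: 0.0
[[222.64709047 296.33508419]
 [213.84015985 189.18216948]]
```

View pics/w1.png

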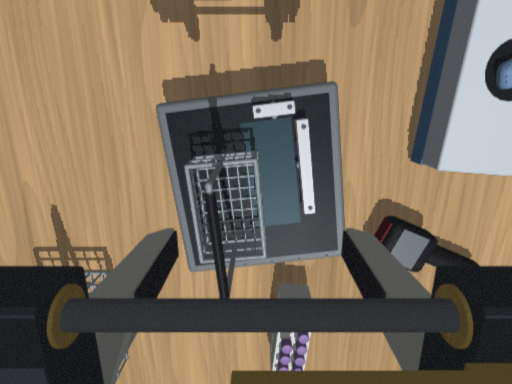

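Wrist view: the handle bar runs from (208,188) down to about (225,298). The reader's outline has corners at about (158,104), (337,83), (343,255) and (193,271). The short stop is at (273,109), the long stop at (305,165), and the rack's caps are near (290,350).

Run:
```python
from h import *
c=cam('wrist')
b=onz(c,[[208.5,187],[225,297]],200);v=b[0]-b[1];print('bar',b.round(1),np.linalg.norm(v),np.degrees(np.arctan2(v[1],v[0])))
L=onz(c,[[296,119],[304,213]],78);v=L[0]-L[1];print('long',L.round(1),np.linalg.norm(v),np.degrees(np.arctan2(v[1],v[0])))
S=onz(c,[[253,117],[296,113]],78);v=S[1]-S[0];print('short',S.round(1),np.linalg.norm(v),np.degrees(np.arctan2(v[1],v[0])))
q=onz(c,[[158,104],[337,83],[343,255],[193,271]],60);print('outline',q.round(1),q.mean(0).round(1))
```

```text
bar [[ 477.7  -11.1  200. ]
 [ 488.1 -115.7  200. ]] 105.08341659361918 95.7128103283505
long [[561.2  35.9  78. ]
 [574.9 -78.6  78. ]] 115.37331242473591 96.82879968044254
short [[511.9  38.1  78. ]
 [561.   42.6  78. ]] 49.2753390102373 5.215964630288479
outline [[ 398.8   52.1   60. ]
 [ 609.5   75.8   60. ]
 [ 632.9 -145.9   60. ]
 [ 427.4 -170.8   60. ]] [517.1 -47.2  60. ]
```

```bash
python3 -m crank '[{"angular":[0,0,0.064],"translation":[-0.0175,-0.034,-0.02],"fingers":0.6},{"angular":[0,0,0.063],"translation":[-0.017,-0.034,-0.018],"fingers":0.6},{"angular":[0,0,0],"translation":[0,0,-0.035],"fingers":0.6},{"angular":[0,0,0],"translation":[0,0,-0.025],"fingers":0.6},{"angular":[0,0,0],"translation":[0,0,-0.01],"fingers":0.6},{"angular":[0,0,0],"translation":[0,0,0],"fingers":0},{"angular":[0,0,0],"translation":[0,0,0],"fingers":0},{"angular":[0,0,0],"translation":[0,0,0],"fingers":0},{"angular":[0,0,0],"translation":[0,0,0],"fingers":0},{"angular":[0,0,0],"translation":[0,0,0],"fingers":0}]'
python3 - <<'E'
from h import *
# hook by two views: candidate pixel from both
s=cam('scene');d=cam('side')
print(proj(s,[[467,304,215],[443,311,239],[546,281,230]]),proj(d,[[467,304,215],[443,311,239]]))
a=cv2.imread('pics/s1.png')[100:220,270:370]; b=cv2.imread('pics/d1.png')[200:310,190:290]
o=np.hstack([cv2.resize(a,(400,480),interpolation=3),cv2.resize(b,(400,440),interpolation=3)[:].copy() if 0 else cv2.copyMakeBorder(cv2.resize(b,(400,440),interpolation=3),0,40,0,0,0)])
cv2.imwrite('pics/h1.png',o)
E
```

```text
time_s: 1.65
eef_pos: [486.0, -88.0, 192.5]
tool_rot: [3.14, 0.001, 1.671]
force: [0.2, 0.2, -0.9]
gripper_width: 20.2
grasp_force: 0.0
[[323.15270997 131.99599149]
 [322.92129665 120.69376014]
 [328.49828025 147.84653217]] [[260.35330731 234.21201287]
 [269.80336678 230.5014901 ]]
```

View pics/h1.png

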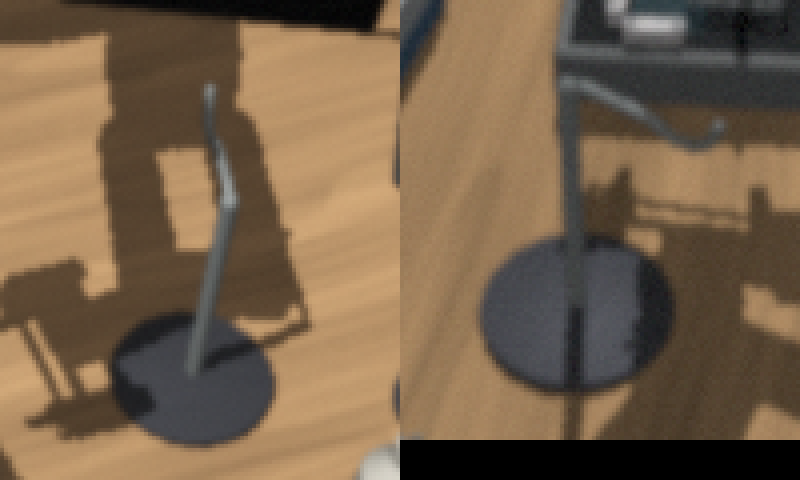

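The tip is at (322.5,122) in the scene view and (270,231) in the side view. The post top is at (327.7,149.5) and (232.5,221).

```bash
python3 -m crank '[{"angular":[0,0,0],"translation":[0,0,0],"fingers":0},{"angular":[0,0,0],"translation":[0,0,0],"fingers":0},{"angular":[0,0,0],"translation":[0,0,0.003],"fingers":0},{"angular":[0,0,0],"translation":[0,0,0.01],"fingers":0},{"angular":[0,0,0],"translation":[0,0,0.02],"fingers":0},{"angular":[0,0,0],"translation":[0,0,0.02],"fingers":0},{"angular":[0,0,0],"translation":[0,0,0.015],"fingers":0},{"angular":[0,0,0],"translation":[0,0,0],"fingers":0}]'
python3 - <<'E'
from h import *
s=cam('scene');d=cam('side')
t,e=tri(s,[322.5,121.5],d,[270,230.5]);p,e2=tri(s,[327.7,149.5],d,[232.7,221])
print(t.round(1),e,p.round(1),e2); v=t-p; print(np.hypot(*v[:2]),np.degrees(np.arctan2(v[1],v[0])))
u=v[:2]/np.hypot(*v[:2]); print('seat',t[:2]-24*u,p[:2]+82.5*u,'u',u)
E
```

```text
time_s: 2.45
eef_pos: [486.8, -88.5, 262.3]
tool_rot: [3.137, 0.002, 1.671]
force: [-0.8, -0.4, -2.5]
gripper_width: 7.6
grasp_force: 30.0
[443.2 309.3 236.9] [np.float64(0.570913033947989), np.float64(0.5709130339478744)] [543.4 279.7 222.2] [np.float64(1.4464539905026659), np.float64(1.4464539905032214)]
104.45095823157001 163.5539557078569
seat [466.24753061 302.52116304] [464.28232177 303.10127195] u [-0.95908677  0.28311229]
```

```bash
python3 -m crank '[{"angular":[0,0,-0.03],"translation":[-0.01,0.015,0],"fingers":0},{"angular":[0,0,-0.05],"translation":[-0.015,0.03,0],"fingers":0},{"angular":[0,0,-0.05],"translation":[-0.015,0.038,0],"fingers":0},{"angular":[0,0,-0.05],"translation":[-0.015,0.04,0],"fingers":0},{"angular":[0,0,-0.05],"translation":[-0.012,0.04,0],"fingers":0},{"angular":[0,0,-0.05],"translation":[-0.01,0.04,0],"fingers":0},{"angular":[0,0,-0.05],"translation":[-0.005,0.04,0],"fingers":0},{"angular":[0,0,-0.05],"translation":[0,0.04,0],"fingers":0},{"angular":[0,0,-0.05],"translation":[0,0.04,0],"fingers":0},{"angular":[0,0,-0.04],"translation":[0,0.035,0],"fingers":0},{"angular":[0,0,-0.021],"translation":[0,0.025,0],"fingers":0},{"angular":[0,0,0],"translation":[0,0,0],"fingers":0}]'
python3 - <<'E'
from h import *
snap('wrist','w2.png'); a=snap('side','d2.png');b=snap('scene','s2.png')
o=np.hstack([cv2.resize(cv2.imread('pics/w2.png'),(400,300)),cv2.resize(cv2.imread('pics/d2.png')[170:320,180:380],(400,300),interpolation=3)])
o2=cv2.resize(cv2.imread('pics/s2.png')[70:220,220:420],(400,300),interpolation=3)
cv2.imwrite('pics/m2.png',np.vstack([o,np.hstack([o2,o2*0])]))
print(proj(cam('wrist'),[[465,303,219],[443,309,239]]), sensors.sense()['eef_pos'])
E
```

```text
time_s: 3.65
eef_pos: [402.7, 297.7, 258.6]
tool_rot: [-3.14, -0.0, 1.288]
force: [-0.7, -0.1, -2.2]
gripper_width: 7.8
grasp_force: 30.0
[[349.03819526 185.42008453]
 [318.57519547 195.37554133]] [403.06802459 294.32434757 258.93892065]
```

View pics/m2.png

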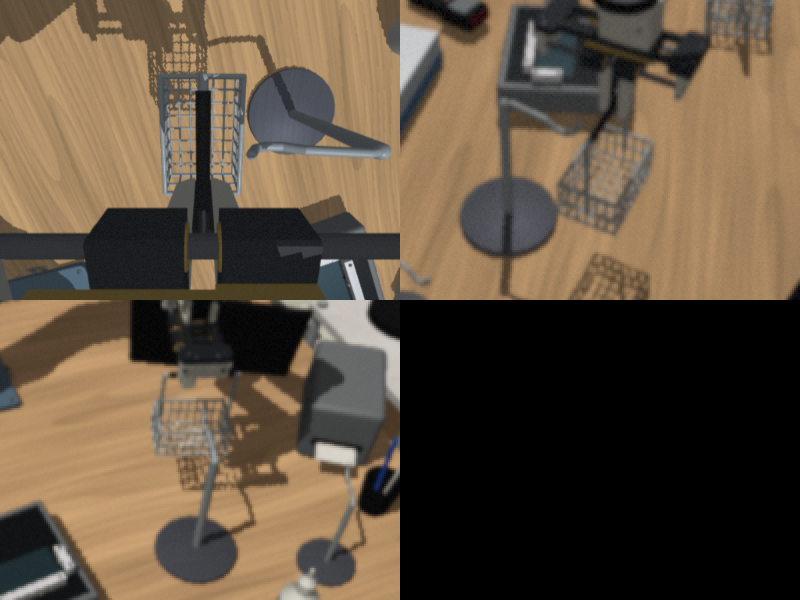

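The wrist view shows the basket gripped and upright, and the hook tip at full-size pixel (323,192). My estimate projects to (319,195), which agrees to about 2 mm, so I slide in and lower.

```bash
python3 -m crank '[{"angular":[0,0,0],"translation":[0.012,-0.003,0],"fingers":0},{"angular":[0,0,0],"translation":[0.02,-0.006,0],"fingers":0},{"angular":[0,0,0],"translation":[0.015,-0.004,0],"fingers":0},{"angular":[0,0,0],"translation":[0.008,-0.002,0],"fingers":0},{"angular":[0,0,0],"translation":[0,0,0],"fingers":0},{"angular":[0,0,0],"translation":[0,0,-0.01],"fingers":0},{"angular":[0,0,0],"translation":[0,0,-0.015],"fingers":0},{"angular":[0,0,0],"translation":[0,0,-0.012],"fingers":0},{"angular":[0,0,0],"translation":[0,0,-0.005],"fingers":0},{"angular":[0,0,0],"translation":[0,0,0],"fingers":0},{"angular":[0,0,0],"translation":[0,0,0],"fingers":0}]'
python3 - <<'E'
from h import *
snap('wrist','w3.png'); a=snap('side','d3.png');b=snap('scene','s3.png')
o=np.hstack([cv2.resize(cv2.imread('pics/w3.png')[150:300,200:400],(400,300)),cv2.resize(cv2.imread('pics/d3.png')[180:280,200:334],(400,300),interpolation=3)])
o2=cv2.resize(cv2.imread('pics/s3.png')[90:190,250:383],(400,300),interpolation=3)
cv2.imwrite('pics/m3.png',np.vstack([o,np.hstack([o2,o2*0])]))
E
```

```text
time_s: 4.9
eef_pos: [458.5, 280.2, 217.9]
tool_rot: [3.141, -0.0, 1.285]
force: [0.0, -0.0, -1.8]
gripper_width: 7.8
grasp_force: 30.0
```

View pics/m3.png

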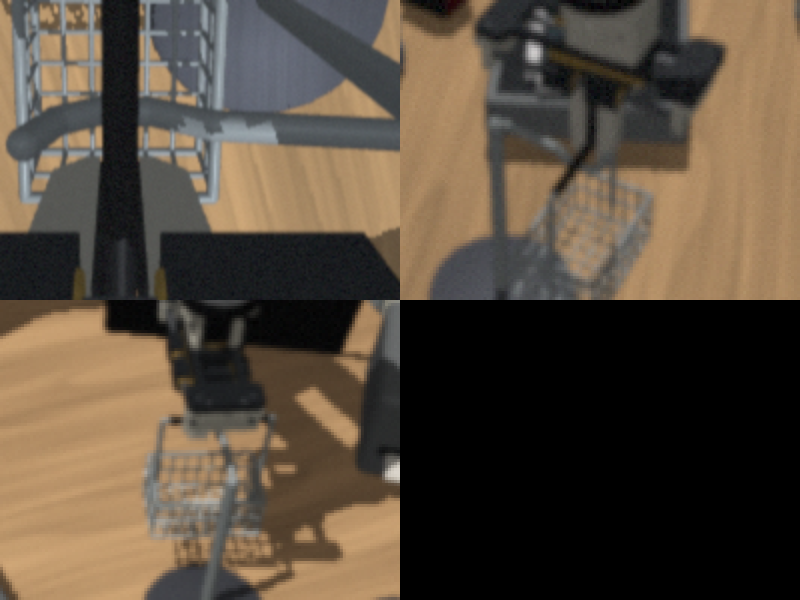

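The wrist crop shows the handle bar over the hollow, about 24 mm from the upturned tip, with the fingers clear of the hook. Lowering onto the seat next.

```bash
python3 -m crank '[{"angular":[0,0,0],"translation":[0,0,-0.004],"fingers":0},{"angular":[0,0,0],"translation":[0,0,-0.002],"fingers":0},{"angular":[0,0,0],"translation":[0,0,0],"fingers":0}]'; python3 -m crank '[{"angular":[0,0,0],"translation":[0,0,-0.001],"fingers":0},{"angular":[0,0,0],"translation":[0,0,0],"fingers":0}]'
```

```text
time_s: 5.35
eef_pos: [458.5, 280.0, 211.4]
tool_rot: [-3.141, 0.0, 1.285]
force: [0.7, -1.2, -1.4]
gripper_width: 7.7
grasp_force: 30.0
time_s: 5.55
eef_pos: [458.5, 280.0, 210.9]
tool_rot: [3.141, -0.0, 1.285]
force: [-0.8, 0.1, 1.3]
gripper_width: 8.1
grasp_force: 30.0
```

```bash
python3 -m crank '[{"angular":[0,0,0],"translation":[0,0,0],"fingers":0.12},{"angular":[0,0,0],"translation":[0,0,0],"fingers":0.2},{"angular":[0,0,0],"translation":[0,0,0],"fingers":0.35},{"angular":[0,0,0],"translation":[0,0,0],"fingers":0.35},{"angular":[0,0,0],"translation":[0,0,0.005],"fingers":0.35},{"angular":[0,0,0],"translation":[0,0,0.015],"fingers":0.35},{"angular":[0,0,0],"translation":[0,0,0.03],"fingers":0.35},{"angular":[0,0,0],"translation":[0,0,0.04],"fingers":0.35},{"angular":[0,0,0],"translation":[0,0,0.02],"fingers":0.35}]'
python3 - <<'E'
from h import *
snap('wrist','w4.png'); a=snap('side','d4.png');b=snap('scene','s4.png')
o=np.hstack([cv2.resize(cv2.imread('pics/w4.png'),(400,300)),cv2.resize(cv2.imread('pics/d4.png')[180:280,200:334],(400,300),interpolation=3)])
o2=np.hstack([cv2.resize(cv2.imread('pics/s4.png')[90:190,250:383],(400,300),interpolation=3),cv2.resize(cv2.imread('pics/s4.png')[180:255,100:200],(400,300),interpolation=3)])
cv2.imwrite('pics/m4.png',np.vstack([o,o2]))
E
```

```text
time_s: 6.45
eef_pos: [459.4, 280.4, 324.5]
tool_rot: [3.138, -0.003, 1.285]
force: [0.3, -0.1, 0.6]
gripper_width: 32.6
grasp_force: 0.0
```

View pics/m4.png

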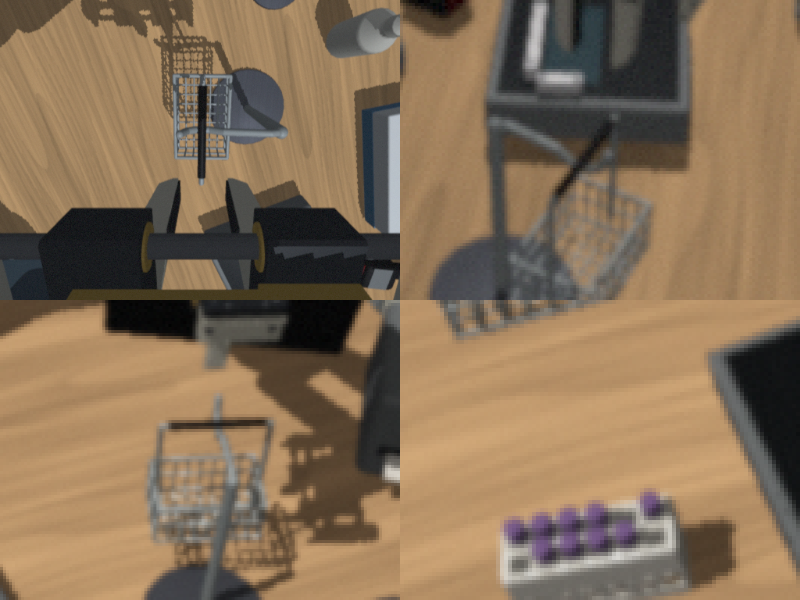

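The basket hangs level on the hook: the bar crosses the hollow, and the tip shows at (180,133) in the wrist quarter of the composite. The rack is undisturbed. Next I move over to it.

```bash
python3 -m crank '[{"angular":[0,0,0.02],"translation":[0.011,-0.03,0],"fingers":0.8},{"angular":[0,0,0.02],"translation":[0.011,-0.044,0],"fingers":0.8},{"angular":[0,0,0.02],"translation":[0.011,-0.044,0],"fingers":0.8},{"angular":[0,0,0.02],"translation":[0.011,-0.044,0],"fingers":0.8},{"angular":[0,0,0.02],"translation":[0.011,-0.044,0],"fingers":0.8},{"angular":[0,0,0],"translation":[0.011,-0.044,0],"fingers":0.8},{"angular":[0,0,0],"translation":[0.011,-0.044,0],"fingers":0.8},{"angular":[0,0,0],"translation":[0.011,-0.044,0],"fingers":0.8},{"angular":[0,0,0],"translation":[0.011,-0.044,0],"fingers":0.8},{"angular":[0,0,0],"translation":[0.011,-0.044,0],"fingers":0.8},{"angular":[0,0,0],"translation":[0.011,-0.044,0],"fingers":0.8},{"angular":[0,0,0],"translation":[0.01,-0.035,0],"fingers":0.8}]'; python3 -m crank '[{"angular":[0,0,0],"translation":[0,0,0],"fingers":0.8},{"angular":[0,0,0],"translation":[0,0,0],"fingers":0.8}]'
python3 - <<'E'
from h import *
c=cam('wrist');im=snap('wrist','w5.png')
hsv=cv2.cvtColor(im,cv2.COLOR_RGB2HSV)
m=cv2.inRange(hsv,(120,60,40),(165,255,255)); n,l,s,ce=cv2.connectedComponentsWithStats(m)
P=np.array([ce[i] for i in range(1,n) if s[i,4]>20]);print(len(P),P.round());X=onz(c,P,85);print(X.round(1)[:,:2])
w=cv2.inRange(hsv,(0,0,120),(180,60,255)); 
p=proj(c,[[595,-290,66]])[0];print(p)
g=cv2.drawMarker(cv2.imread('pics/w5.png'),tuple(int(v) for v in p),(0,0,255))
cv2.imwrite('pics/w5b.png',np.hstack([g[60:384,100:420],cv2.cvtColor(w,cv2.COLOR_GRAY2BGR)[60:384,100:420]]))
E
```

```text
time_s: 7.8
eef_pos: [588.9, -227.3, 318.0]
tool_rot: [-3.138, -0.001, 1.362]
force: [2.0, 0.1, -0.1]
gripper_width: 74.3
grasp_force: 0.0
time_s: 8.0
eef_pos: [588.8, -225.3, 318.1]
tool_rot: [-3.138, -0.002, 1.362]
force: [-0.5, -0.7, -0.4]
gripper_width: 74.1
grasp_force: 0.0
3 [[243. 181.]
 [263. 215.]
 [249. 230.]]
[[ 563.7 -241.2]
 [ 578.9 -290.9]
 [ 556.3 -307.5]]
[274.49254492 207.05056686]
```

Run:
```python
from h import *
c=cam('wrist');im=cv2.cvtColor(cv2.imread('pics/w5.png'),cv2.COLOR_BGR2RGB)
hsv=cv2.cvtColor(im,cv2.COLOR_RGB2HSV)
pm=cv2.inRange(hsv,(120,60,40),(165,255,255)); g=cv2.cvtColor(im,cv2.COLOR_RGB2GRAY)
ci=cv2.HoughCircles(cv2.GaussianBlur(pm,(3,3),1),cv2.HOUGH_GRADIENT,1,11,param1=100,param2=7,minRadius=5,maxRadius=9)
P=ci[0][:,:2];P=P[P[:,1].argsort()];X=onz(c,P,85);print(np.c_[P,X[:,:2]].round(1))
for lo in (120,150,170):
    w=cv2.inRange(hsv,(0,0,lo),(180,50,255))|pm; w=cv2.morphologyEx(w,cv2.MORPH_OPEN,np.ones((3,3)))
    w=cv2.morphologyEx(w,cv2.MORPH_CLOSE,np.ones((9,9)))
    n,l,s,ce=cv2.connectedComponentsWithStats(w); k=l[215,263]; print(lo,s[k])
    cn=max(cv2.findContours((l==k).astype('u1'),0,2)[0],key=cv2.contourArea); b=cv2.boxPoints(cv2.minAreaRect(cn)); q=onz(c,b,66)
    print(b.round(),q[:,:2].round(1),q.mean(0).round(1),[np.linalg.norm(q[i]-q[i-1]).round(1) for i in (1,2)])
```

```text
[[ 242.5  181.5  563.1 -241.2]
 [ 261.5  194.5  583.  -262.8]
 [ 247.5  210.5  560.9 -280.2]
 [ 247.5  224.5  556.7 -299.2]
 [ 264.5  235.5  575.3 -319. ]
 [ 251.5  250.5  553.8 -336.9]]
120 [ 232  166   45   92 2837]
[[232. 169.]
 [269. 165.]
 [278. 254.]
 [241. 258.]] [[ 550.9 -226.7]
 [ 599.2 -231.6]
 [ 586.9 -359.7]
 [ 534.2 -354.9]] [ 567.8 -293.2   66. ] [np.float64(48.6), np.float64(128.7)]
150 [ 233  167   44   90 2722]
[[232. 169.]
 [269. 166.]
 [277. 254.]
 [241. 257.]] [[ 551.6 -227. ]
 [ 599.2 -232.3]
 [ 585.8 -358.4]
 [ 534.  -353.1]] [ 567.6 -292.7   66. ] [np.float64(47.9), np.float64(126.8)]
170 [ 234  167   43   90 2643]
[[233. 170.]
 [269. 166.]
 [277. 254.]
 [241. 257.]] [[ 552.  -227.7]
 [ 599.1 -232.9]
 [ 585.8 -358.4]
 [ 534.6 -353.2]] [ 567.9 -293.    66. ] [np.float64(47.4), np.float64(126.2)]
```

The measured rack size is 48 x 126 mm, against 48 x 124 given, with its centre at (568,-292.5) and yaw about -7°. Grasping at 43 mm height.

```bash
python3 -m crank '[{"angular":[0,0,0.05],"translation":[-0.011,-0.034,-0.02],"fingers":1},{"angular":[0,0,0.056],"translation":[-0.01,-0.033,-0.03],"fingers":1},{"angular":[0,0,0],"translation":[0,0,-0.045],"fingers":1},{"angular":[0,0,0],"translation":[0,0,-0.045],"fingers":1},{"angular":[0,0,0],"translation":[0,0,-0.045],"fingers":1},{"angular":[0,0,0],"translation":[0,0,-0.04],"fingers":1},{"angular":[0,0,0],"translation":[0,0,-0.03],"fingers":1},{"angular":[0,0,0],"translation":[0,0,-0.02],"fingers":1},{"angular":[0,0,0],"translation":[0,0,-0.007],"fingers":1},{"angular":[0,0,0],"translation":[0,0,0],"fingers":1},{"angular":[0,0,0],"translation":[0,0,0],"fingers":1}]'
```

```text
time_s: 9.15
eef_pos: [569.4, -291.7, 40.1]
tool_rot: [3.14, 0.001, 1.448]
force: [0.1, -0.7, 0.4]
gripper_width: 93.3
grasp_force: 0.0
```

```bash
python3 -m crank '[{"angular":[0,0,0],"translation":[0,0,0],"fingers":0.3},{"angular":[0,0,0],"translation":[0,0,0],"fingers":0.3},{"angular":[0,0,0],"translation":[0,0,0],"fingers":0.3},{"angular":[0,0,0],"translation":[0,0,0],"fingers":0.3},{"angular":[0,0,0],"translation":[0,0,0],"fingers":0.3},{"angular":[0,0,0],"translation":[0,0,0],"fingers":0.3}]'
```

```text
time_s: 9.75
eef_pos: [568.5, -292.0, 38.7]
tool_rot: [3.142, -0.0, 1.447]
force: [-0.3, 0.0, 0.2]
gripper_width: 49.3
grasp_force: 0.0
```

```bash
python3 -m crank '[{"angular":[0,0,0],"translation":[0,0,-0.003],"fingers":0.6},{"angular":[0,0,0],"translation":[0,0,0],"fingers":0},{"angular":[0,0,0],"translation":[0,0,0],"fingers":0},{"angular":[0,0,0],"translation":[0,0,0],"fingers":0},{"angular":[0,0,0],"translation":[0,0,0],"fingers":0},{"angular":[0,0,0],"translation":[0,0,0],"fingers":0},{"angular":[0,0,0],"translation":[0,0,0.002],"fingers":0},{"angular":[0,0,0],"translation":[0,0,0.02],"fingers":0},{"angular":[0,0,0],"translation":[0,0,0.03],"fingers":0},{"angular":[0,0,0],"translation":[0,0,0.04],"fingers":0},{"angular":[0,0,0],"translation":[0,0,0.02],"fingers":0},{"angular":[0,0,0],"translation":[0,0,0],"fingers":0}]'
```

```text
time_s: 10.95
eef_pos: [570.5, -293.4, 151.9]
tool_rot: [3.135, 0.004, 1.447]
force: [-0.2, 0.1, -2.5]
gripper_width: 48.3
grasp_force: 29.9
```

```bash
python3 -m crank '[{"angular":[0,0,0.03],"translation":[-0.004,0.015,0],"fingers":0},{"angular":[0,0,0.04],"translation":[-0.005,0.025,0],"fingers":0},{"angular":[0,0,0.04],"translation":[-0.006,0.03,0],"fingers":0},{"angular":[0,0,0.04],"translation":[-0.006,0.03,0],"fingers":0},{"angular":[0,0,0.04],"translation":[-0.006,0.03,0],"fingers":0},{"angular":[0,0,0.04],"translation":[-0.006,0.03,0],"fingers":0},{"angular":[0,0,0.04],"translation":[-0.006,0.025,0],"fingers":0},{"angular":[0,0,0.032],"translation":[-0.004,0.015,0],"fingers":0},{"angular":[0,0,0],"translation":[0,0.008,0],"fingers":0},{"angular":[0,0,0],"translation":[0,0,0],"fingers":0},{"angular":[0,0,0],"translation":[0,0,0],"fingers":0}]'
python3 - <<'E'
from h import *
c=cam('wrist');im=snap('wrist','w6.png')
print(sensors.sense()['eef_pos'],'corner px',proj(c,[[561.5,43,78]]))
hsv=cv2.cvtColor(im,cv2.COLOR_RGB2HSV); w=cv2.inRange(hsv,(0,0,150),(180,45,255))
n,l,s,ce=cv2.connectedComponentsWithStats(w)
for i in range(1,n):
    if s[i,4]>150:
        cn=cv2.findContours((l==i).astype('u1'),0,2)[0][0]; b=cv2.boxPoints(cv2.minAreaRect(cn)); q=onz(c,b,78)
        print(s[i],b.round().tolist(),q[:,:2].round(1).tolist())
cv2.imwrite('pics/w6z.png',np.hstack([cv2.imread('pics/w6.png')[0:200,150:450],cv2.cvtColor(w,cv2.COLOR_GRAY2BGR)[0:200,150:450]]))
E
```

```text
time_s: 12.05
eef_pos: [525.8, -84.6, 147.4]
tool_rot: [-3.142, 0.0, 1.684]
force: [0.7, -0.6, -3.2]
gripper_width: 47.8
grasp_force: 29.9
[525.87194714 -84.93728702 147.47863747] corner px [[337.20129771  25.90491317]]
[  91    0   47  265 2965] [[91.0, 0.0], [107.0, -2.0], [138.0, 264.0], [121.0, 266.0]] [[406.1, 40.0], [416.2, 42.2], [436.2, -141.5], [423.6, -144.6]]
[ 262    0   83   27 1655] [[262.0, 0.0], [344.0, 0.0], [344.0, 26.0], [262.0, 26.0]] [[512.3, 52.1], [563.1, 57.9], [565.8, 43.4], [514.0, 37.6]]
[ 371    0   40  266 3212] [[371.0, 265.0], [386.0, -1.0], [410.0, 0.0], [395.0, 266.0]] [[618.5, -121.8], [589.0, 61.6], [604.2, 62.5], [637.8, -120.8]]
[ 327   42   31  170 3285] [[325.0, 211.0], [336.0, 41.0], [357.0, 42.0], [346.0, 212.0]] [[575.0, -81.1], [562.6, 34.5], [576.1, 35.2], [590.7, -80.5]]
[ 197  144  123  155 8704] [[197.0, 144.0], [319.0, 144.0], [319.0, 298.0], [197.0, 298.0]] [[477.2, -42.1], [562.4, -32.4], [583.1, -156.0], [484.4, -167.2]]
[462 254  47  40 942] [[461.0, 269.0], [479.0, 248.0], [508.0, 273.0], [490.0, 294.0]] [[690.4, -117.3], [698.9, -98.0], [728.6, -116.6], [720.5, -136.8]]
[209 332  13  39 338] [[209.0, 332.0], [221.0, 332.0], [221.0, 370.0], [209.0, 370.0]] [[496.4, -199.2], [506.4, -198.1], [509.6, -238.0], [499.1, -239.2]]
[252 332  17  39 547] [[252.0, 332.0], [268.0, 332.0], [268.0, 370.0], [252.0, 370.0]] [[532.4, -195.1], [545.8, -193.6], [550.6, -233.3], [536.6, -234.9]]
[300 332  13  39 362] [[299.0, 370.0], [300.0, 332.0], [312.0, 332.0], [311.0, 370.0]] [[577.5, -230.0], [572.9, -190.1], [582.8, -189.5], [587.9, -229.4]]
```

The stops measure as expected: long face 116 mm at yaw 6.1°, short face at yaw 6.4°. The corner is at (561.7,43.0), so the rack's home centre is (544.6,-21.3). I place it 15 mm short of both stops first.

```bash
python3 -m crank '[{"angular":[0,0,0],"translation":[0.002,0.015,0],"fingers":0},{"angular":[0,0,0],"translation":[0.0024,0.02,0],"fingers":0},{"angular":[0,0,0],"translation":[0.001,0.012,0],"fingers":0},{"angular":[0,0,0],"translation":[0,0,0],"fingers":0},{"angular":[0,0,0],"translation":[0,0,-0.015],"fingers":0},{"angular":[0,0,0],"translation":[0,0,-0.018],"fingers":0},{"angular":[0,0,0],"translation":[0,0,-0.01],"fingers":0},{"angular":[0,0,0],"translation":[0,0,-0.003],"fingers":0},{"angular":[0,0,0],"translation":[0,0,0],"fingers":0},{"angular":[0,0,0],"translation":[0,0,0],"fingers":0}]'; python3 -m crank '[{"angular":[0,0,0],"translation":[0,0,-0.002],"fingers":0},{"angular":[0,0,0],"translation":[0,0,0],"fingers":0}]';python3 -m crank '[{"angular":[0,0,0],"translation":[0,0,-0.001],"fingers":0},{"angular":[0,0,0],"translation":[0,0,0],"fingers":0}]'
```

```text
time_s: 13.1
eef_pos: [531.5, -37.3, 102.3]
tool_rot: [3.141, 0.001, 1.684]
force: [-0.2, -0.7, -2.8]
gripper_width: 47.7
grasp_force: 29.9
time_s: 13.3
eef_pos: [531.1, -37.1, 100.0]
tool_rot: [3.141, 0.0, 1.684]
force: [-0.2, 0.4, -2.9]
gripper_width: 47.5
grasp_force: 29.9
time_s: 13.5
eef_pos: [530.9, -36.9, 98.7]
tool_rot: [3.142, 0.0, 1.684]
force: [0.3, -0.2, -3.0]
gripper_width: 48.0
grasp_force: 29.9
```

```bash
for z in -0.002 -0.001 -0.001 -0.001; do :; done; python3 -m crank '[{"angular":[0,0,0],"translation":[0,0,-0.002],"fingers":0},{"angular":[0,0,0],"translation":[0,0,0],"fingers":0}]'; python3 -m crank '[{"angular":[0,0,0],"translation":[0,0,-0.001],"fingers":0},{"angular":[0,0,0],"translation":[0,0,0],"fingers":0}]'
```

```text
time_s: 13.7
eef_pos: [530.7, -36.9, 96.4]
tool_rot: [-3.141, -0.0, 1.684]
force: [0.9, -0.6, -3.4]
gripper_width: 48.1
grasp_force: 29.9
time_s: 13.9
eef_pos: [530.8, -36.9, 95.5]
tool_rot: [-3.141, -0.0, 1.684]
force: [0.3, 0.6, -3.4]
gripper_width: 48.0
grasp_force: 29.9
```

```bash
python3 -m crank '[{"angular":[0,0,0],"translation":[0,0,-0.001],"fingers":0},{"angular":[0,0,0],"translation":[0,0,0],"fingers":0}]'; python3 -m crank '[{"angular":[0,0,0],"translation":[0,0,-0.001],"fingers":0},{"angular":[0,0,0],"translation":[0,0,0],"fingers":0}]'
```

```text
time_s: 14.1
eef_pos: [531.0, -37.0, 95.1]
tool_rot: [3.141, 0.0, 1.684]
force: [-1.6, 0.3, 2.6]
gripper_width: 48.2
grasp_force: 29.9
time_s: 14.3
eef_pos: [531.0, -37.0, 95.1]
tool_rot: [3.141, 0.0, 1.684]
force: [-2.9, 0.2, 11.2]
gripper_width: 47.8
grasp_force: 29.9
```

```bash
python3 -m crank '[{"angular":[0,0,0],"translation":[0,0,0.0005],"fingers":0},{"angular":[0,0,0],"translation":[0.003,0.0035,0],"fingers":0},{"angular":[0,0,0],"translation":[0.003,0.004,0],"fingers":0},{"angular":[0,0,0],"translation":[0.0028,0.0035,0],"fingers":0},{"angular":[0,0,0],"translation":[0,0,0],"fingers":0}]'; python3 -m crank '[{"angular":[0,0,0],"translation":[0.002,0.0002,0],"fingers":0},{"angular":[0,0,0],"translation":[0,0,0],"fingers":0}]';python3 -m crank '[{"angular":[0,0,0],"translation":[0.002,0.0002,0],"fingers":0},{"angular":[0,0,0],"translation":[0,0,0],"fingers":0}]'
```

```text
time_s: 14.8
eef_pos: [540.9, -26.2, 95.2]
tool_rot: [3.139, 0.001, 1.684]
force: [-0.1, -2.2, 5.7]
gripper_width: 48.2
grasp_force: 29.9
time_s: 15.0
eef_pos: [541.7, -26.1, 95.1]
tool_rot: [-3.142, 0.001, 1.684]
force: [-4.8, -1.7, 8.2]
gripper_width: 47.7
grasp_force: 29.9
time_s: 15.2
eef_pos: [543.3, -26.0, 95.2]
tool_rot: [-3.141, 0.001, 1.684]
force: [-5.5, -1.4, 10.0]
gripper_width: 48.1
grasp_force: 29.9
```

```bash
python3 -m crank '[{"angular":[0,0,0],"translation":[0.001,0.0001,0.0002],"fingers":0},{"angular":[0,0,0],"translation":[0,0,0],"fingers":0}]';python3 -m crank '[{"angular":[0,0,0],"translation":[0.001,0.0001,0.0002],"fingers":0},{"angular":[0,0,0],"translation":[0,0,0],"fingers":0}]'; python3 -m crank '[{"angular":[0,0,0],"translation":[0,0.002,0],"fingers":0},{"angular":[0,0,0],"translation":[0,0,0],"fingers":0}]'; python3 -m crank '[{"angular":[0,0,0],"translation":[0,0.001,0],"fingers":0},{"angular":[0,0,0],"translation":[0,0,0],"fingers":0}]'
```

```text
time_s: 15.4
eef_pos: [543.9, -25.9, 95.2]
tool_rot: [-3.14, 0.001, 1.684]
force: [-5.5, -2.7, 8.6]
gripper_width: 47.8
grasp_force: 29.9
time_s: 15.6
eef_pos: [544.7, -25.8, 95.2]
tool_rot: [-3.14, 0.001, 1.684]
force: [-6.1, -1.9, 7.3]
gripper_width: 47.8
grasp_force: 29.9
time_s: 15.8
eef_pos: [544.8, -24.8, 95.2]
tool_rot: [-3.14, 0.002, 1.684]
force: [-6.2, -6.2, 7.5]
gripper_width: 47.8
grasp_force: 29.9
time_s: 16.0
eef_pos: [544.8, -24.2, 95.2]
tool_rot: [-3.14, 0.003, 1.684]
force: [-5.7, -7.1, 7.8]
gripper_width: 47.7
grasp_force: 29.9
```

```bash
python3 -m crank '[{"angular":[0,0,0],"translation":[0.0012,0.0001,0.0001],"fingers":0},{"angular":[0,0,0],"translation":[0,0,0],"fingers":0}]';python3 -m crank '[{"angular":[0,0,0],"translation":[0.001,0.0001,0],"fingers":0},{"angular":[0,0,0],"translation":[0,0,0],"fingers":0}]'; python3 -m crank '[{"angular":[0,0,0],"translation":[0,0.0012,0],"fingers":0},{"angular":[0,0,0],"translation":[0,0,0],"fingers":0}]'; python3 -m crank '[{"angular":[0,0,0],"translation":[-0.0001,0.001,0],"fingers":0},{"angular":[0,0,0],"translation":[0,0,0],"fingers":0}]'
```

```text
time_s: 16.2
eef_pos: [544.9, -24.2, 95.3]
tool_rot: [-3.137, 0.002, 1.684]
force: [-9.9, -7.5, 9.8]
gripper_width: 48.1
grasp_force: 29.9
time_s: 16.4
eef_pos: [545.0, -24.1, 95.2]
tool_rot: [-3.135, 0.002, 1.684]
force: [-12.3, -8.5, 13.1]
gripper_width: 47.9
grasp_force: 29.9
time_s: 16.6
eef_pos: [545.0, -23.8, 95.3]
tool_rot: [-3.135, 0.004, 1.685]
force: [-12.8, -12.2, 12.5]
gripper_width: 48.0
grasp_force: 30.0
time_s: 16.8
eef_pos: [544.9, -23.3, 95.3]
tool_rot: [-3.135, 0.005, 1.685]
force: [-13.1, -13.3, 12.8]
gripper_width: 48.0
grasp_force: 30.0
```

```bash
python3 -m crank '[{"angular":[0,0,0],"translation":[-0.0008,-0.0001,0.0005],"fingers":0},{"angular":[0,0,0],"translation":[0,0,0],"fingers":0}]';python3 -m crank '[{"angular":[0,0,0],"translation":[-0.0001,0.001,0],"fingers":0},{"angular":[0,0,0],"translation":[0,0,0],"fingers":0}]'; python3 -m crank '[{"angular":[0,0,0],"translation":[-0.0001,0.001,0],"fingers":0},{"angular":[0,0,0],"translation":[0,0,0],"fingers":0}]'
```

```text
time_s: 17.0
eef_pos: [544.8, -22.4, 95.3]
tool_rot: [-3.137, 0.003, 1.684]
force: [-9.3, -9.1, 6.1]
gripper_width: 47.7
grasp_force: 30.0
time_s: 17.2
eef_pos: [544.7, -21.9, 95.4]
tool_rot: [-3.137, 0.004, 1.685]
force: [-9.0, -11.8, 7.7]
gripper_width: 47.8
grasp_force: 30.0
time_s: 17.4
eef_pos: [544.7, -21.8, 95.4]
tool_rot: [-3.136, 0.006, 1.685]
force: [-9.9, -15.0, 6.7]
gripper_width: 48.0
grasp_force: 30.0
```

```bash
python3 -m crank '[{"angular":[0.008,-0.006,0],"translation":[0,0,0],"fingers":0},{"angular":[0,0,0],"translation":[0,0,0],"fingers":0},{"angular":[0,0,0],"translation":[0,0,0],"fingers":0}]';python3 -m crank '[{"angular":[0,0,0],"translation":[-0.0001,0.0005,0],"fingers":0},{"angular":[0,0,0],"translation":[0,0,0],"fingers":0},{"angular":[0,0,0],"translation":[0,0,0],"fingers":0}]'
python3 - <<'E'
from h import *
s=sensors.sense();print(s['tool_rot'],s['wrist_torque'],s['force'])
snap('wrist','w7.png');snap('side','d7.png');snap('scene','s7.png')
A=cv2.imread('pics/s7.png');B=cv2.imread('pics/d7.png')
f=lambda i,y,x:cv2.resize(i[y:y+75,x:x+100],(400,300),interpolation=3)
o=np.vstack([np.hstack([f(A,165,180),f(B,150,215)]),np.hstack([cv2.resize(cv2.imread('pics/w7.png')[100:340,150:470],(400,300)),f(B,190,210)])])
cv2.imwrite('pics/m7.png',o)
E
```

```text
time_s: 17.7
eef_pos: [544.6, -21.9, 95.2]
tool_rot: [3.142, -0.0, 1.685]
force: [-8.7, -14.4, 4.8]
gripper_width: 47.8
grasp_force: 30.0
time_s: 18.0
eef_pos: [544.6, -21.8, 95.2]
tool_rot: [3.142, 0.001, 1.685]
force: [-9.0, -17.3, 5.0]
gripper_width: 48.2
grasp_force: 30.0
[3.14154842e+00 5.18959489e-04 1.68484889e+00] [-2.73970128  1.84387331  0.05771098] [ -9.0355785  -17.3150191    4.95771944]
```

View pics/m7.png

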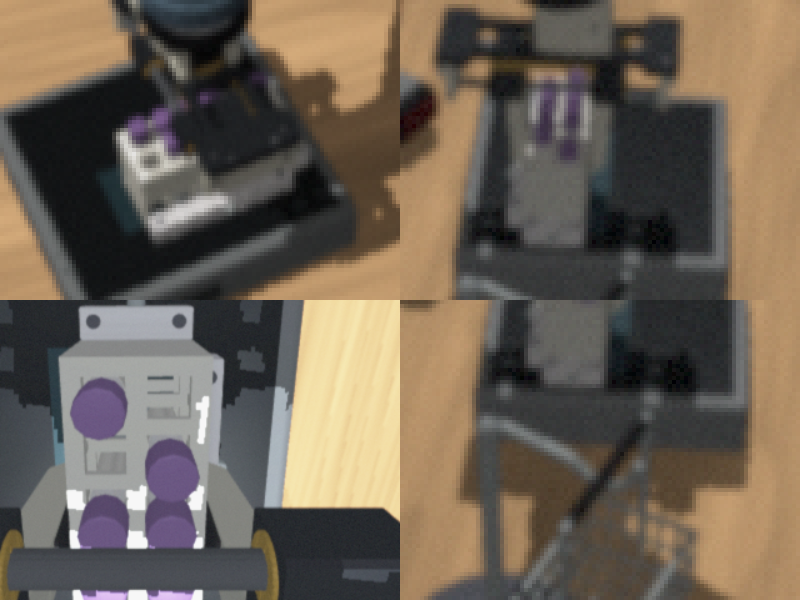

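All views show the rack seated against both stops, upright, with the basket still hanging. I add a little push in x to be sure the long side is flush.

```bash
python3 -m crank '[{"angular":[0,0,0],"translation":[0.001,0.0001,0],"fingers":0},{"angular":[0,0,0],"translation":[0,0,0],"fingers":0},{"angular":[0,0,0],"translation":[0,0,0],"fingers":0}]';python3 -m crank '[{"angular":[0.002,-0.004,0],"translation":[0.0005,0,0],"fingers":0},{"angular":[0,0,0],"translation":[0,0,0],"fingers":0},{"angular":[0,0,0],"translation":[0,0,0],"fingers":0},{"angular":[0,0,0],"translation":[0,0,0],"fingers":0}]'
```

```text
time_s: 18.45
eef_pos: [544.6, -21.9, 95.2]
tool_rot: [-3.14, 0.0, 1.685]
force: [-12.4, -17.2, 8.1]
gripper_width: 47.7
grasp_force: 30.0
time_s: 18.85
eef_pos: [544.6, -21.9, 95.2]
tool_rot: [3.141, -0.001, 1.685]
force: [-13.4, -16.8, 8.1]
gripper_width: 47.7
grasp_force: 30.0
```

Both directions are now rigid: the force rises with no movement. The rack is level and pressed on the bed.

```bash
python3 -c "
from rig import workorder
print(workorder.hand_in())"
```

```text
the job is handed in; nothing more can be done
None
```

The job is handed in at about 19 s: the basket hangs released on the larger stand's hook, and the rack is held flat in the reader's corner, pressed at about 13 N on the long stop and 17 N on the short; hand-in returned no verdict.

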